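# Ease the ratchet bench press open

### The job

The glue between the two beech blocks has set, so open the small blue bench press that clamps them. Squeeze the red latch against the hand lever's grip so that its pawl lifts clear of the toothed quadrant, and, keeping hold of the lever, let its spring take it back slowly, taking a second or more, until it is fully home against its stop; it must never snap back. Then let go, with the glued blocks left lying in the press and the tools round it where they are.

Things in the scene. Friction and masses are not known exactly. Their poses are not given: they have to be found in the camera images.
- press: small blue bench press bolted to the bench; base 128 x 130 mm. Origin: centre of the base's underside. Its x axis points from its open front to its column at the back, y to its left (seen by someone facing its front), z up. Head 60 mm wide, its top 170 mm above the bench. On its right cheek (y = -39 mm) is a fixed dark steel toothed quadrant, and outside that (y = -49 mm) the hand lever
- lever_pivot (a point): axis of the hand lever, at (21, -49, 135) mm in the press frame; the axis runs along the press's y axis
- lever_grip (a point): middle of the hand lever's black grip, 175 mm from the pivot. Its z axis runs along the lever away from the pivot, its x axis is the direction in which the grip moves when the lever returns. The grip is 18 mm thick along that x, 24 mm wide and reaches from 105 to 197 mm from the pivot; the lever swings in the press's x-z plane
- latch_grip (a point): outer face of the red squeeze latch, at 172 mm from the pivot. The latch is an 18 mm wide, 8 mm thick bar on the +x (upper, rear) side of the grip, reaching from about 110 to 190 mm from the pivot. At rest its outer face stands about 27 mm off the grip's surface there (grip and latch together 45 mm); squeezed right in, grip and latch together measure 27 mm
- press_lever (a joint): angle of the hand lever: 0 clamped, when it leans 48 degrees from vertical towards the press's front; it grows as the lever swings up and back; 0.454 rad at its stop, still leaning 22 degrees to the front. A spring drives it to the stop with about 7 N at the grip when clamped and 2 N at the stop. Only the first 0.19 rad of the swing has teeth; beyond that nothing holds the lever but the hand
- press_latch (a joint): angle of the squeeze latch on the lever: 0 at rest, pawl in the teeth; 0.18 rad squeezed right in against the grip; above 0.12 its pawl is clear of the teeth. A spring of about 3 N at rest and 7 N squeezed, at the grip, returns it
- glued_blocks: the work: two beech blocks 61 x 92 x 22 mm glued face to face into one loose piece 44 mm high, lying flat on the press bed (18 mm above the bench) under the pressing foot; origin: centre of its underside
- glue_tube: yellow tube of glue, 93 mm long, lying on the bench to the left of the press; bystander
- oil_bottle: white oil bottle with a red spout, 118 mm tall, standing on the bench behind the lathe's headstock; bystander
- tape_roll: yellow roll of tape, 58 mm across, flat on the bench to the right of the press; bystander
- file_small: file with a wooden handle, 202 mm long, lying in the lathe's tray in front of the press; bystander
- brush: red cleaning brush, 107 mm long, lying in the front of the lathe's tray; bystander
- grease_tin: round red tin, 57 mm across, standing on the bench behind the headstock; bystander
- caliper: caliper, 147 mm long, lying on the bench to the right of the press; bystander

How it is judged:
On the way, in this order (a step that is already met when the one before it is completed fails the run):
1. the latch is squeezed and the pawl clear of the teeth, with the lever still in the clamped part of its swing (value of joint press_latch above 0.12 rad and value of joint press_lever below 0.15 rad), for 0.1 s.
2. the lever is in the untoothed middle of its return with the fingers on it (value of joint press_lever between 0.22 and 0.41 rad and contact force between the fingers and press above 0.5 N), for 0.1 s.
At the end, for the whole second after the job is handed in: the lever rests within 0.03 rad of its stop (above 0.424 rad) and still, the latch has sprung back to rest (below 0.03 rad), and the glued blocks lie flat in the press within 12 mm of where they were (value of joint press_lever above 0.424 rad and velocity of joint press_lever below 0.05 rad/s and value of joint press_latch below 0.03 rad and distance of glued_blocks from where it was at the start of the episode below 0.012 m and angle between glued_blocks's own z axis and vertical below 0.1 rad); the robot touches nothing.
It fails at once if the lever snaps back (swings towards its stop faster than 1.5 rad/s, which is 0.26 m/s at the grip) (velocity of joint press_lever above 1.5 rad/s).
It fails at once if the glued work is shifted more than 20 mm (distance of glued_blocks from where it was at the start of the episode above 0.02 m).
It fails at once if a tool or other bystander is pushed more than 25 mm (distance of any of glue_tube, oil_bottle, tape_roll, file_small, brush, grease_tin, caliper from where it was at the start of the episode above 0.025 m).
It also fails if it takes over 38 s, if anything falls off the work surface, if the arm or the gripper's body presses on something with over 40 N, if the wrist force passes 120 N, or if a joint passes its speed limit or range.

### The arm

A 6-joint arm with a two-finger parallel gripper is mounted at the origin on a cart in front of the work surface, level with it; the furniture and walls round the work are solid. World frame = base frame: x ahead of the robot, y to its left, z up, the work surface at z = 0. Lengths are in m, angles in rad, forces in N, time in s.
With the tool pointing down it reaches from about 0.275 to 0.725 m from the base axis. Payload 15.9 kg.
Tool frame: the origin (TCP) lies on the centre line of the jaws, within the pads' length; the fingertips stand 14 mm ahead of it and the grasp point (between the pads) lies 5 mm behind it (manip.tip_extent is the distance from the TCP to the fingertips, in m); z points along the fingers, y is the line along which they close (so a half turn about z gives the same grasp; the last joint's range is limited). The gripper opens to 85 mm and grips with 20 to 120 N. Pads are 22 mm wide; open, the fingers measure 114 mm over their backs; the gripper's body (76 mm by 85 mm) begins 54 mm behind the grasp point. The pads swing forward as they close: fully open they stand 13 mm farther back than shut.
Start: joints at [1.177, 0.213, -0.034, 1.323, 0, 1.571], TCP at [0.192, 0.462, 0.245] pointing down, gripper open.
Joint ranges: [-2.98, 2.98], [-0.74, 1.72], [-1.14, 1.35], [-2.1, 2.04], [-1.57, 1.44], [-3.14, 3.14]. Speed limits (rad/s): [1.89, 1.89, 2.39, 2.57, 3.14, 3.14].

### API

Orientations are given as a rotation vector (axis times angle).
In Python, from station import manip gives the robot as it stands. The module is installed in compiled form; this text tells all that it offers.
- The arm moves only by the tool step_arm, never from a script. Its argument "commands" is a list that holds one entry, the list of rows, each a list of 5 numbers: the shift along the tool's x, y, z each as a share of 0.03 m, from -1 to 1, then the turn about the tool's z as a share of 0.1 rad, from -1 to 1, then the opening, from 0 (shut) to 1 (fully open). A call has 1 to 12 rows; each row shifts and turns the commanded pose from where the row before left it, along the tool's axes as they then stand; what a row does not reach is not made up. A row lasts 1/12 s, in which the tool goes at most 41.7 mm and 7.16 degrees, less where a joint would pass 70% of its speed; a pose out of reach is approached as far as the arm can. A call with a number of a shift or a turn outside -1 to 1 is refused whole. A call with a gripper value outside its range is refused whole. The fingers move at their own pace and stop on an object; "grip_force" is the grip in N (left out, the last holds). Time passes only in rows, so rows that do not move let the fingers close. It gives the time, the measured TCP pose, the force, the opening and the grip force at its end, in the units of the state.
- manip.state(): the state, without advancing time (a new reading comes with each control period).
- manip.capture(name): name is "side" or "top"; returns the picture (384x512x3 uint8, red, green, blue); there is no depth.
- manip.calibration(name): a dict with "fx", "fy", "cx", "cy" (pixels), "origin" and "rotation" of the camera in the world. Camera axes: x right, y up, looking along -z (the intrinsics and any distortion apply to the point x, -y, -z); pixel columns grow to the right and rows downward; lengths in m; the calibration is good to about 2 mm. A picture is of the moment at which its call begins. calibration takes no time and is no camera call.
- manip.sign_off(): hands the job in; it is judged then, once.
The state is a dict: "time_s": time; "joint_positions": joint angles; "joint_vel": joint speeds; "tau": joint torques, N m; "tcp_pos": TCP position; "ee_rot": TCP orientation; "wrist_force": force on the tool from outside, world axes, zero at the start; "moment": the same for the moment, N m; "finger_gap": finger opening in m; "gripper_force": force on a finger pad.
Only numpy, scipy, OpenCV 4.12 (cv2) and the standard library are available. Lean on these libraries where they do the work, as an engineer would, in place of code of your own. Each camera call takes 0.05 s, during which the arm holds its last target. There are 200 camera calls.

## Working session

There is one attempt and no reset: what is moved stays moved. The work goes in short steps, Python scripts to look and compute and a tool call to move; the robot and the scene stay as the last step left them, time stands still between calls to the robot, and variables do not carry over. Pictures are saved under pics/ and viewed, at most 12 in all, crops included, and the job is handed in when it is done.

Besides the shell and the picture viewer there is one more tool, called in YAML: its name, and indented under it one key for each argument. step_arm: Moves the arm, as the interface text tells. Shift numbers are shares of 0.03 m and turn numbers shares of 0.1 rad, none past 1 either way. Its arguments: {"type":"object","properties":{"commands":{"type":"array"},"grip_force":{"type":"number"}},"required":["commands"]}

```bash
mkdir -p pics
python3 - <<'E'
from station import manip
import cv2
s=manip.state();print(s)
for n in("side","top"):
    cv2.imwrite(f"pics/{n}0.png",manip.capture(n)[:,:,::-1]);print(n,manip.calibration(n))
E
```

```text
{'time_s': 0.0, 'joint_positions': array([ 1.17698759e+00,  2.13352997e-01, -3.50467937e-02,  1.32348747e+00,
       -1.24082348e-06,  1.57077924e+00]), 'joint_vel': array([-0.00107028, -0.00151937,  0.00017594,  0.00012553,  0.00020285,
       -0.00155868]), 'tau': array([ 6.05728492e-03, -6.86151552e+01,  4.87125242e+01,  1.69700326e-02,
        4.45787864e-04,  2.40963729e-07]), 'tcp_pos': array([0.19173386, 0.46143658, 0.24482261]), 'ee_rot': array([-6.14535855e-01, -3.08068400e+00,  1.68079214e-03]), 'wrist_force': array([-0.3719906 , -0.04830973,  0.44144465]), 'moment': array([-0.00526601, -0.01724081,  0.01944647]), 'gripper_force': 0.0, 'finger_gap': 0.08530056570748636}
side {'fx': 364.8132514392358, 'fy': 364.8132514392358, 'cx': 261.09676578368305, 'cy': 185.65748749553478, 'origin': array([ 0.5767357 , -0.85225513,  0.67935733]), 'rotation': array([ 1.08312143,  0.00280579, -0.00368808])}
top {'fx': 419.4366941835365, 'fy': 419.4366941835365, 'cx': 249.91445625418433, 'cy': 184.33723267772604, 'origin': array([0.41286338, 0.12576081, 1.59788448]), 'rotation': array([ 0.10376493, -0.10612323, -1.54106896])}
```

View pics/side0.png

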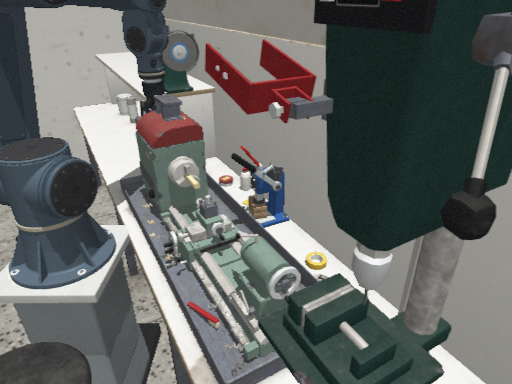

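View pics/top0.png

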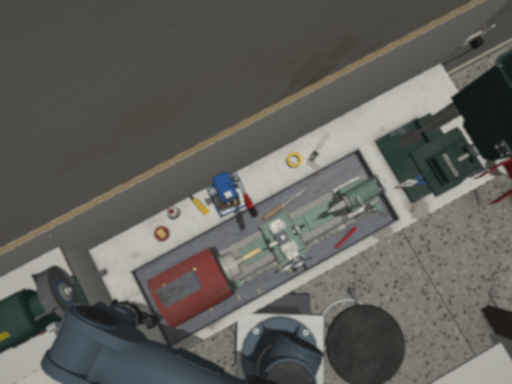

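The side view shows the press at about (268,190) px, with its lever up and left near (245,165). In the top view the press is at about (227,190). I'll zoom in on both.

Run:
```python
import cv2,numpy as np
from station import manip
print(manip.tip_extent)
a=cv2.imread("pics/side0.png")[135:235,215:305];b=cv2.imread("pics/top0.png")[155:230,190:270]
a=cv2.resize(a,(540,600),interpolation=cv2.INTER_CUBIC);cv2.imwrite("pics/c1.png",a)
b=cv2.resize(b,(640,600),interpolation=cv2.INTER_CUBIC);cv2.imwrite("pics/c2.png",b)
```

```text
0.014
```

View pics/c1.png

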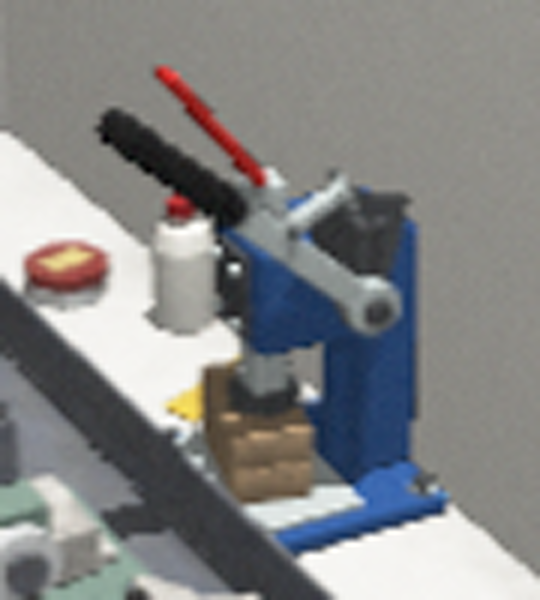

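View pics/c2.png

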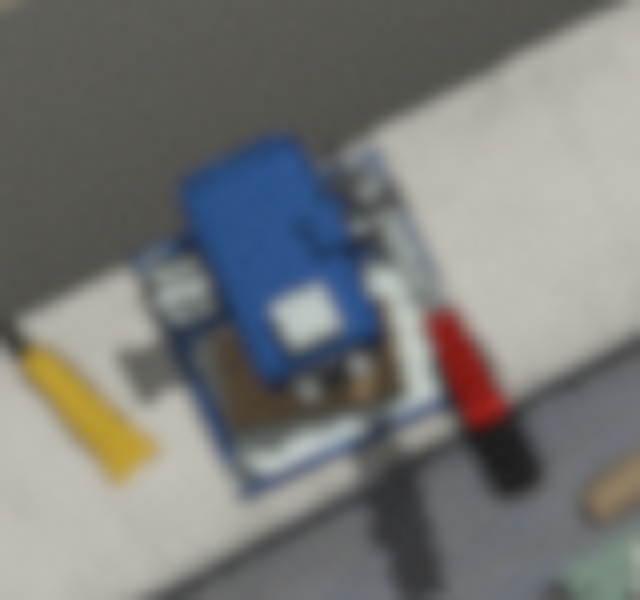

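The side crop shows the grip's end at about (233,155), the latch tip at (242,147) and the pivot boss at (278,187). The top crop shows the grip's end at about (254,214), the red latch from (245,195) to (251,207), and the base corners. I'll fit the press's planar pose to these points.

```bash
cat > h.py <<'E'
import numpy as np
from station import manip
from scipy.spatial.transform import Rotation as R
def proj(P,n):
    c=manip.calibration(n);q=R.from_rotvec(c["rotation"]).inv().apply(np.atleast_2d(P)-c["origin"])
    return np.c_[c["cx"]+c["fx"]*q[:,0]/-q[:,2],c["cy"]-c["fy"]*q[:,1]/-q[:,2]]
def ray(p,n):
    c=manip.calibration(n);d=R.from_rotvec(c["rotation"]).apply([(p[0]-c["cx"])/c["fx"],-(p[1]-c["cy"])/c["fy"],-1]);return c["origin"],d
def lev(s,p,th=np.radians(48),y=-49):
    return np.array([21-s*np.sin(th)+p*np.cos(th),y,135+s*np.cos(th)+p*np.sin(th)])/1e3
def world(P,v):
    x,y,a=v;P=np.atleast_2d(P);return R.from_euler('z',a).apply(P)+[x,y,0]
E
python3 - <<'E'
from h import *
from scipy.optimize import least_squares
S=lambda u,v:(215+u/6-.4,135+v/6-.4); T=lambda u,v:(190+u/8-.4,155+v/8-.4)
B=lambda x,y:np.array([x,y,12])/1e3
obs=[("side",lev(197,0),S(110,124)),("side",lev(190,36),S(160,72)),("side",np.array([21,-57,135])/1e3,S(378,308)),
("side",lev(105,0),S(232,208)),
("top",lev(197,-4),T(512,487)),("top",lev(190,36),T(488,418)),("top",lev(112,26),T(440,315)),
("top",B(-64,65),T(245,492)),("top",B(64,-65),T(375,152)),("top",B(64,65),T(140,258))]
f=lambda v:np.concatenate([(proj(world(P,v),n)-p)[0] for n,P,p in obs])
best=min((least_squares(f,[.5,.2,a],loss='soft_l1') for a in(0,.5,-.5)),key=lambda r:r.cost)
print(best.x,np.degrees(best.x[2]));print(f(best.x).reshape(-1,2).round(1))
v=best.x
a,d=ray(S(110,124),"side");b,e=ray(T(512,482),"top")
t=np.linalg.lstsq(np.c_[d,-e],b-a,rcond=None)[0];print("tri grip end",a+d*t[0],b+e*t[1],"model",world(lev(197,0),v))
print("corner",world(lev(197,-9),v),"pivot",world(lev(0,0),v))
E
```

```text
[0.58474759 0.20840622 0.45340397] 25.978134032274212
[[-0.9  0.4]
 [-0.1  0.1]
 [ 0.1  0.8]
 [ 0.7  1.2]
 [ 1.1  0.8]
 [-0.  -0.4]
 [-0.6 -0.2]
 [-1.   1.1]
 [ 0.2 -1. ]
 [-1.5 -0.3]]
tri grip end [0.49593559 0.11194919 0.266893  ] [0.49520359 0.11186883 0.26684855] model [[0.49348165 0.10942859 0.26681873]]
corner [[0.48806795 0.10679071 0.26013043]] pivot [[0.62508916 0.1735557  0.135     ]]
```

```bash
cat >> h.py <<'E'
V=np.array([.58475,.20841,.4534])
def plan(dx,z):
    "target: dx (m) along press x from pivot, height z; prints step in tool axes (shares)"
    s=manip.state();M=R.from_rotvec(s["ee_rot"])
    t=world([.021+dx,-.049,0],V)[0];t[2]=z
    ty=M.apply([0,1,0]);d=(V[2]-np.arctan2(ty[1],ty[0])+np.pi/2)%np.pi-np.pi/2
    print("t",s["time_s"],"tcp",s["tcp_pos"].round(4),"gap",s["finger_gap"],"F",s["wrist_force"].round(1),s["gripper_force"],"tilt",M.apply([0,0,1]).round(3))
    print("target",t.round(4),"shift/0.03 before turn",(M.inv().apply(t-s["tcp_pos"])/.03).round(2),"yaw world err",round(d,3),"=> tool turn",round(-d/.1,2))
    rel=R.from_euler('z',V[2]).inv().apply(s["tcp_pos"]-world([.021,-.049,0],V)[0]);print("press-rel pivot now mm",(rel*1e3).round(1))
E
python3 -c "
from h import *
plan(-.129,.258)"
```

```text
t 0.1 tcp [0.1917 0.4615 0.2449] gap 0.08525563031935399 F [-0.2 -0.3 -0.4] 0.0 tilt [-0.    -0.001 -1.   ]
target [0.5091 0.1171 0.258 ] shift/0.03 before turn [-14.17  -6.54  -0.43] yaw world err -0.724 => tool turn 7.24
press-rel pivot now mm [-263.5  448.6  244.9]
```

step_arm:
  commands:
    - [[0,0,-1,0.9,1],[0,0,-1,0.9,1],[0,0,-1,0.9,1],[0,0,-1,0.9,1],[0,0,-1,0.9,1],[0,0,0,0.9,1],[0,0,0,0.9,1],[0,0,0,0.94,1],[0,0,0,0,1]]
  grip_force: 25

```text
time_s: 0.85
tcp_pos: [0.1918, 0.4617, 0.3951]
ee_rot: [1.672, 2.66, -0.001]
wrist_force: [-0.3, 0.3, -0.5]
finger_gap: 0.0852
gripper_force: 0.0
```

```bash
python3 -c "
from h import *
plan(-.129,.34)"
```

```text
t 0.85 tcp [0.1918 0.4617 0.3951] gap 0.08519989435558431 F [-0.3  0.3 -0.5] 0.0 tilt [-0. -0. -1.]
target [0.5091 0.1171 0.34  ] shift/0.03 before turn [-14.94   4.55   1.84] yaw world err 0.005 => tool turn -0.05
press-rel pivot now mm [-263.3  448.8  395.1]
```

step_arm:
  commands:
    - [[-0.9,0.27,0,0,1],[-0.9,0.27,0,0,1],[-0.9,0.27,0,0,1],[-0.9,0.27,0,0,1],[-0.9,0.27,0,0,1],[-0.9,0.27,0,0,1],[-0.9,0.27,0,0,1],[-0.9,0.27,0,0,1],[-0.9,0.27,0,0,1],[-0.9,0.27,0,0,1],[-0.9,0.27,0,0,1],[-0.9,0.27,0,0,1]]

```text
time_s: 1.85
tcp_pos: [0.4217, 0.2117, 0.3952]
ee_rot: [-1.661, -2.666, 0.0]
wrist_force: [1.2, 0.1, 0.1]
finger_gap: 0.0856
gripper_force: 0.0
```

step_arm:
  commands:
    - [[-0.9,0.27,0,0,1],[-0.9,0.27,0,0,1],[-0.9,0.27,0.5,0,1],[-0.9,0.27,0.5,0,1],[-0.5,0.2,0.5,0,1],[0,0,0.3,0,1],[0,0,0,0,1],[0,0,0,0,1]]

```text
time_s: 2.52
tcp_pos: [0.509, 0.1191, 0.3411]
ee_rot: [-1.663, -2.664, 0.001]
wrist_force: [0.6, 0.2, 0.3]
finger_gap: 0.0854
gripper_force: 0.0
```

```bash
python3 -c "
from h import *
import cv2
plan(-.129,.31)
a=manip.capture('side')[95:215,195:315,::-1];b=manip.capture('top')[155:230,190:290,::-1]
a=cv2.resize(a,(480,480),interpolation=cv2.INTER_CUBIC)
cv2.imwrite('pics/d1.png',a)
"
```

```text
t 2.5167 tcp [0.509  0.1191 0.3411] gap 0.08538552843291974 F [0.6 0.2 0.3] 0.0 tilt [-0.001 -0.    -1.   ]
target [0.5091 0.1171 0.31  ] shift/0.03 before turn [-0.06 -0.02  1.04] yaw world err -0.001 => tool turn 0.01
press-rel pivot now mm [-128.2    1.9  341.1]
```

View pics/d1.png

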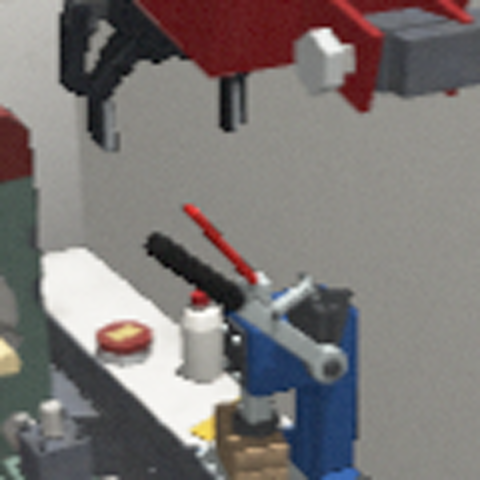

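The fingers straddle the grip and latch, with tips at about (105,148) and (232,128) in the crop. Next I descend and look closer.

step_arm:
  commands:
    - [[-0.06,0,0.6,0,1],[0,-0.04,0.6,0,1],[0,0,0.5,0,1],[0,0,0,0,1]]

```text
time_s: 2.95
tcp_pos: [0.5081, 0.1173, 0.2887]
ee_rot: [-1.663, -2.664, 0.003]
wrist_force: [-0.9, -0.4, -0.6]
finger_gap: 0.0853
gripper_force: 0.0
```

```bash
python3 -c "
from h import *
import cv2
plan(-.129,.258)
a=manip.capture('side')[115:215,205:295,::-1]
cv2.imwrite('pics/e1.png',cv2.resize(a,(540,600),interpolation=cv2.INTER_CUBIC))
p=manip.state()['tcp_pos']
for k in(-.0425,.0425): print(proj(p+world([k,0,0],[0,0,V[2]])[0]-[0,0,.001],'side'))
print(proj(world(lev(197,-9),V),'side'))
"
```

```text
t 2.95 tcp [0.5081 0.1173 0.2887] gap 0.08529666790237336 F [-0.9 -0.4 -0.6] 0.0 tilt [-0.002 -0.001 -1.   ]
target [0.5091 0.1171 0.258 ] shift/0.03 before turn [-0.02  0.03  1.02] yaw world err -0.001 => tool turn 0.01
press-rel pivot now mm [-129.8    0.7  288.7]
[[223.14513316 149.78671141]]
[[250.7075244  144.75914681]]
[[230.15945649 158.17081475]]
```

View pics/e1.png

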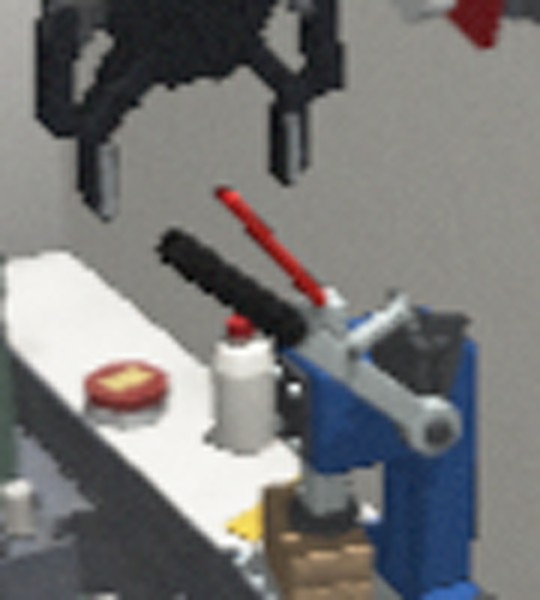

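Fingertips are where predicted: front at (222,151), rear at (253,145) px. The rear clearance to the latch would be thin, so I'll descend 8 mm further back, then close part-way and shift forward.

step_arm:
  commands:
    - [[-0.02,0.3,0,0,1],[0,0,0.35,0,1],[0,0,0.35,0,1],[0,0,0.3,0,1],[0,0,0,0,1]]

```text
time_s: 3.42
tcp_pos: [0.5172, 0.1206, 0.2599]
ee_rot: [-1.665, -2.664, 0.001]
wrist_force: [-0.5, -0.2, -0.0]
finger_gap: 0.0854
gripper_force: 0.0
```

step_arm:
  commands:
    - [[0,-0.03,0,0,0.85],[0,-0.05,0,0,0.8],[0,-0.05,0,0,0.75],[0,-0.05,0,0,0.72],[0,0,0,0,0.72]]

```text
time_s: 3.83
tcp_pos: [0.5135, 0.1184, 0.2617]
ee_rot: [1.665, 2.662, 0.004]
wrist_force: [6.1, 2.8, 2.2]
finger_gap: 0.0617
gripper_force: 3.4
```

```bash
python3 -c "
from h import *
import cv2
plan(-.127,.258)
a=manip.capture('side')[115:215,205:295,::-1]
cv2.imwrite('pics/f1.png',cv2.resize(a,(540,600),interpolation=cv2.INTER_CUBIC))
"
```

```text
t 3.8333 tcp [0.5135 0.1184 0.2617] gap 0.06170325703258872 F [6.1 2.8 2.2] 3.44999942695722 tilt [ 0.003  0.001 -1.   ]
target [0.5109 0.1179 0.258 ] shift/0.03 before turn [ 0.02 -0.09  0.12] yaw world err 0.0 => tool turn -0.0
press-rel pivot now mm [-124.5   -0.7  261.7]
```

View pics/f1.png

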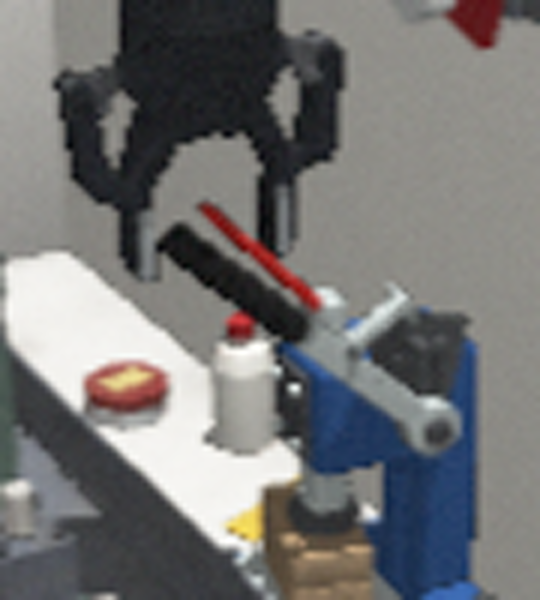

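The rear finger is pressing the latch in and the front finger is just short of the grip's end at (160,240), as planned. I'll close fully, shifting slightly forward.

step_arm:
  commands:
    - [[0,-0.05,0,0,0.65],[0,-0.05,0,0,0.6],[0,0,0,0,0.5],[0,0,0,0,0.4],[0,0,0,0,0.2],[0,0,0,0,0],[0,0,0,0,0],[0,0,0,0,0]]
  grip_force: 30

```text
time_s: 4.55
tcp_pos: [0.5102, 0.1167, 0.2623]
ee_rot: [1.665, 2.662, 0.003]
wrist_force: [-3.7, -1.6, 16.6]
finger_gap: 0.048
gripper_force: 28.6
```

```bash
python3 -c "
from h import *
import cv2
plan(-.127,.258)
a=manip.capture('side')[115:215,205:295,::-1]
cv2.imwrite('pics/g1.png',cv2.resize(a,(540,600),interpolation=cv2.INTER_CUBIC))
"
```

```text
t 4.55 tcp [0.5102 0.1167 0.2623] gap 0.04797641837093554 F [-3.7 -1.6 16.6] 28.642096621915698 tilt [ 0.003  0.001 -1.   ]
target [0.5109 0.1179 0.258 ] shift/0.03 before turn [0.03 0.04 0.14] yaw world err 0.0 => tool turn -0.0
press-rel pivot now mm [-128.1   -0.8  262.3]
```

View pics/g1.png

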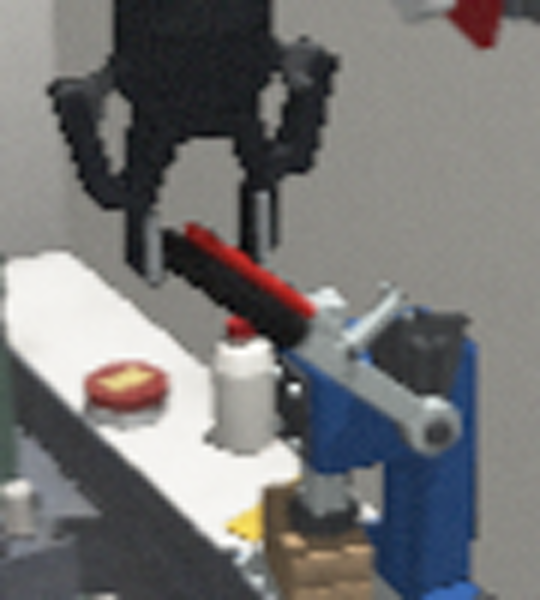

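The latch is squeezed flat against the grip at both pads (28.6 N, gap 48 mm), with the lever still clamped. Now I follow the arc slowly.

step_arm:
  commands:
    - [[0,0.05,-0.05,0,0],[0,0.053,-0.051,0,0],[0,0.053,-0.051,0,0],[0,0.053,-0.051,0,0],[0,0.053,-0.051,0,0],[0,0.053,-0.051,0,0],[0,0.053,-0.051,0,0],[0,0.053,-0.051,0,0],[0,0.053,-0.051,0,0],[0,0.053,-0.051,0,0],[0,0.053,-0.051,0,0],[0,0.053,-0.051,0,0]]

```text
time_s: 5.6
tcp_pos: [0.526, 0.1244, 0.281]
ee_rot: [1.666, 2.662, -0.0]
wrist_force: [-16.8, -7.4, 28.5]
finger_gap: 0.0432
gripper_force: 25.3
```

```bash
python3 -c "
from h import *
import cv2
plan(-.109,.281)
a=manip.capture('side')[115:215,205:295,::-1]
cv2.imwrite('pics/h1.png',cv2.resize(a,(540,600),interpolation=cv2.INTER_CUBIC))
"
```

```text
t 5.6 tcp [0.526  0.1244 0.281 ] gap 0.04322812512631934 F [-16.8  -7.4  28.5] 25.344692263752222 tilt [ 0.001 -0.001 -1.   ]
target [0.5271 0.1258 0.281 ] shift/0.03 before turn [0.03 0.05 0.  ] yaw world err 0.001 => tool turn -0.01
press-rel pivot now mm [-110.6   -0.8  281. ]
```

View pics/h1.png

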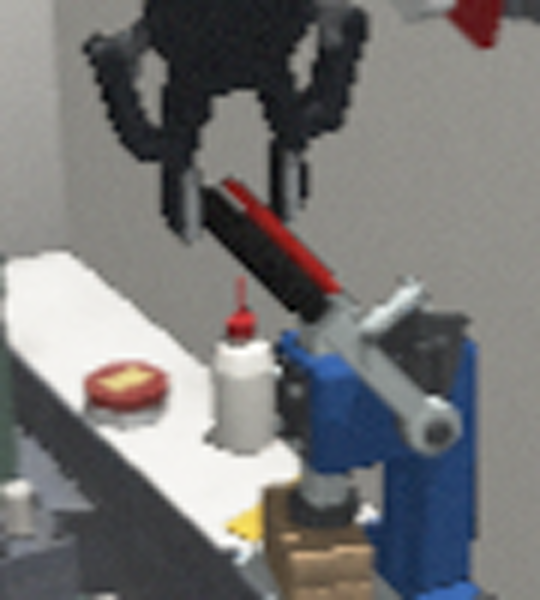

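The lever follows, with the latch still in. The reaction (about 33 N) runs along the lever, so I'll ease the path upward a little.

step_arm:
  commands:
    - [[0,0.04,-0.07,0,0],[0,0.045,-0.07,0,0],[0,0.05,-0.06,0,0],[0,0.055,-0.05,0,0],[0,0.055,-0.05,0,0],[0,0.06,-0.045,0,0]]

```text
time_s: 6.15
tcp_pos: [0.5349, 0.1288, 0.2912]
ee_rot: [1.665, 2.662, 0.002]
wrist_force: [-8.6, -2.7, 20.5]
finger_gap: 0.0389
gripper_force: 25.8
```

step_arm:
  commands:
    - [[0,0.06,-0.045,0,0],[0,0.06,-0.045,0,0],[0,0.06,-0.04,0,0],[0,0.06,-0.04,0,0],[0,0.06,-0.04,0,0],[0,0.06,-0.04,0,0]]

```text
time_s: 6.65
tcp_pos: [0.5446, 0.1335, 0.2989]
ee_rot: [1.665, 2.662, 0.002]
wrist_force: [-10.3, -3.8, 24.4]
finger_gap: 0.0372
gripper_force: 25.9
```

```bash
python3 -c "
from h import *
plan(-.065,.307)"
```

```text
t 6.65 tcp [0.5446 0.1335 0.2989] gap 0.03722524407459598 F [-10.3  -3.8  24.4] 25.94743040157482 tilt [ 0.002  0.    -1.   ]
target [0.5667 0.1451 0.307 ] shift/0.03 before turn [ 0.03  0.83 -0.27] yaw world err 0.001 => tool turn -0.01
press-rel pivot now mm [-89.9  -0.8 298.9]
```

step_arm:
  commands:
    - [[0,0.065,-0.04,0,0],[0,0.065,-0.04,0,0],[0,0.065,-0.04,0,0],[0,0.065,-0.04,0,0],[0,0.065,-0.035,0,0],[0,0.065,-0.035,0,0],[0,0.065,-0.035,0,0],[0,0.065,-0.035,0,0]]

```text
time_s: 7.32
tcp_pos: [0.5588, 0.1404, 0.3078]
ee_rot: [1.665, 2.662, 0.002]
wrist_force: [-7.2, -2.6, 23.4]
finger_gap: 0.0347
gripper_force: 26.4
```

step_arm:
  commands:
    - [[0,0.065,-0.03,0,0],[0,0.065,-0.03,0,0],[0,0.065,-0.03,0,0],[0,0.065,-0.03,0,0]]

```text
time_s: 7.65
tcp_pos: [0.5659, 0.1439, 0.3113]
ee_rot: [1.665, 2.662, 0.003]
wrist_force: [-4.7, -0.2, 16.4]
finger_gap: 0.033
gripper_force: 26.6
```

```bash
python3 -c "
from h import *
import cv2
plan(-.061,.311)
a=manip.capture('side')[115:215,205:295,::-1]
cv2.imwrite('pics/i1.png',cv2.resize(a,(540,600),interpolation=cv2.INTER_CUBIC))
S=lambda q:(q-[205,115])*6
th=np.radians(22)
print(S(proj(world(lev(197,0,th),V),'side')),S(proj(world(lev(105,0,th),V),'side')))
"
```

```text
t 7.65 tcp [0.5659 0.1439 0.3113] gap 0.03304601462650905 F [-4.7 -0.2 16.4] 26.570842887740582 tilt [ 0.003  0.001 -1.   ]
target [0.5703 0.1468 0.311 ] shift/0.03 before turn [0.02 0.17 0.01] yaw world err 0.0 => tool turn -0.0
press-rel pivot now mm [-66.2  -0.7 311.3]
[[298.69640881 118.96186168]] [[362.80129014 269.2795971 ]]
```

View pics/i1.png

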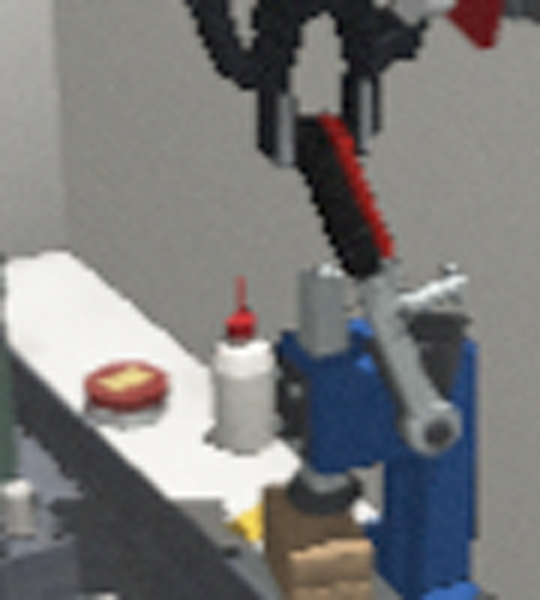

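The lever is now at or near its stop: its end is at (312,120) in the crop, against about (299,119) predicted. I'll nudge it on until contact force shows.

step_arm:
  commands:
    - [[0,0.05,-0.02,0,0],[0,0.05,-0.02,0,0],[0,0,0,0,0],[0,0,0,0,0]]

```text
time_s: 8.03
tcp_pos: [0.5667, 0.1443, 0.3114]
ee_rot: [-1.665, -2.662, 0.004]
wrist_force: [-20.1, -8.7, 13.8]
finger_gap: 0.0331
gripper_force: 33.4
```

The force rose 20 N with hardly any movement, so the lever is on its stop. I'll open gradually, then lift clear.

step_arm:
  commands:
    - [[0,0,0,0,0.42],[0,0,0,0,0.48],[0,0,0,0,0.54],[0,0,0,0,0.6],[0,0.05,0,0,0.68],[0,0.05,0,0,0.76],[0,0.05,0,0,0.85],[0,0,0,0,1],[0,0,0,0,1],[0,0,0,0,1]]

```text
time_s: 8.87
tcp_pos: [0.5727, 0.1473, 0.3102]
ee_rot: [-1.666, -2.663, 0.0]
wrist_force: [0.0, -0.1, 0.1]
finger_gap: 0.0856
gripper_force: 0.0
```

```bash
python3 -c "
from h import *
import cv2
plan(-.058,.311)
a=manip.capture('side')[115:215,205:295,::-1]
cv2.imwrite('pics/j1.png',cv2.resize(a,(540,600),interpolation=cv2.INTER_CUBIC))
"
```

```text
t 8.8667 tcp [0.5727 0.1473 0.3102] gap 0.08559621411503313 F [ 0.  -0.1  0.1] 0.0 tilt [-0. -0. -1.]
target [0.573  0.1482 0.311 ] shift/0.03 before turn [ 0.02  0.02 -0.03] yaw world err 0.0 => tool turn -0.0
press-rel pivot now mm [-58.6  -0.6 310.2]
```

View pics/j1.png

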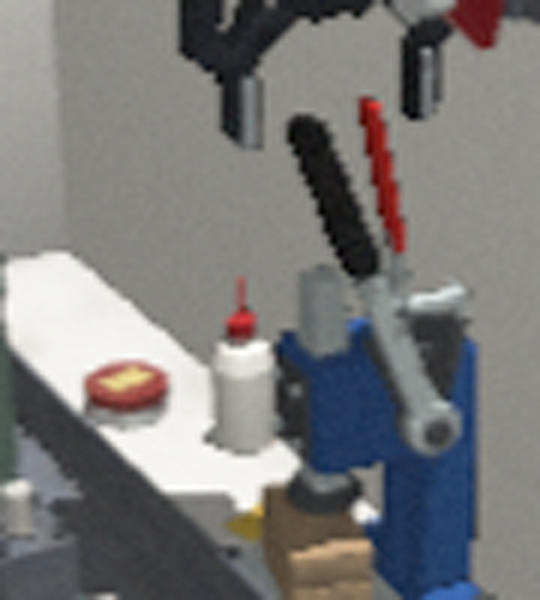

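The latch has sprung out, the lever end is at (306,118) as predicted for the stop, the blocks are in place and the fingers are clear on both sides. Now I lift away.

step_arm:
  commands:
    - [[0,0,-0.5,0,1],[0,0,-0.8,0,1],[0,0,-0.8,0,1],[0,0,-0.5,0,1],[0,0,0,0,1],[0,0,0,0,1],[0,0,0,0,1],[0,0,0,0,1]]

```text
time_s: 9.58
tcp_pos: [0.5725, 0.1472, 0.3873]
ee_rot: [-1.665, -2.663, 0.002]
wrist_force: [-1.0, -0.5, -0.8]
finger_gap: 0.0854
gripper_force: 0.0
```

```bash
python3 -c "
from station import manip
print(manip.state()['wrist_force'],manip.sign_off())"
```

```text
the job is handed in; nothing more can be done
[-1.00480984 -0.48853476 -0.77269571] None
```

The press is open and the job is handed in (no verdict was returned): the lever was let back over about 3 s onto its stop, the latch sprang back, the gripper was lifted clear, and the last picture shows the glued blocks still in the press.

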